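Find the loose terminal bolt and hold its cap open for the spanner

TASK

One of the three bolts in the grey terminal box has worked loose. Pull the sloping front flap over towards you until it lies fully open, then press firmly down on the brass bolt tips that look out of the three orange caps, one after another from left to right, all three: two stand firm, the loose one sinks a few millimetres. Then lift the cap of the loose bolt by its tab, about 70 degrees up against its spring, and finish while still holding it up so that I can get a spanner on the bolt; leave the other two caps shut and do not shift the spanner, the flux pot or the screw tin.

Things in the scene. Friction and masses are not known exactly. Their poses are not given: they have to be found in the camera images.
- box: grey sheet-metal terminal box fixed to the worktop, 120 mm deep (its x), 256 mm wide (its y); origin at the centre of its underside, x to its rear, y to the left seen from the robot, z up; place and heading vary. Floor 4 mm thick, front wall 27 mm high, rear wall 100 mm, sides sloping between. At the start the light grey sloping flap covers it all and hides the bolts
- flap (a joint): angle of the flap, rad: 0 shut (it slopes up away from the robot at 0.546 rad), 1.02 upright, 2.72 fully open, lying towards the robot just above the worktop. 0.34 to 0.5 kg, damped (0.16 N m s/rad): let go it falls shut below 1.02, and beyond about 1.15 falls open by itself within 3 s
- flap_hinge (a point): middle of the flap's hinge line, which runs along the box's y at the top of the front wall: 60 mm in front of the box's origin, 30 mm above the worktop
- flap_bar (a point): middle of the steel loop handle's bar: round, 10 mm thick, runs along the box's y, 74 mm of it clear between its bends; it turns with the flap on a radius of 173 mm about the hinge, and the sheet's edge lies 32 mm from it towards the hinge. Pinched across from above it can pivot between the fingers
- terminal_a: one of three like terminals in a row along the box's y, 70 mm apart, 20 mm behind the box's origin; a, b, c stand in any order. Origin at its foot on the box's floor (4 mm above the worktop), axes like the box's. Dark red insulator, black collar; over the bolt's hexagon an orange flip cap, 36 mm diameter, top 44 mm above the origin, with a hole through which the bolt's brass tip rises to 51 mm
- terminal_b: like terminal_a. Just one of the three bolts is loose, any of them: pressed down with over about 3 N it sinks 4.5 mm and stays down, its tip then 2.5 mm above the cap. The other two give less than 1 mm and spring back. They look alike and start equally high
- terminal_c: like terminal_a
- tip_a (a point): centre of the top of terminal_a's brass bolt tip, where it is pressed: flat, 12 mm diameter, 7 mm above the cap's top; it sinks with the bolt
- bolt_a (a joint): how far terminal_a's bolt has sunk, m: 0 at the start for all three
- tip_b (a point): centre of the top of terminal_b's brass bolt tip, where it is pressed: flat, 12 mm diameter, 7 mm above the cap's top; it sinks with the bolt
- bolt_b (a joint): how far terminal_b's bolt has sunk, m: 0 at the start for all three
- tip_c (a point): centre of the top of terminal_c's brass bolt tip, where it is pressed: flat, 12 mm diameter, 7 mm above the cap's top; it sinks with the bolt
- bolt_c (a joint): how far terminal_c's bolt has sunk, m: 0 at the start for all three
- cap_a (a joint): angle of terminal_a's cap, rad: 0 shut, grows as its front tab is lifted, to 1.5 at most. The hinge line runs along the box's y, 20 mm behind the terminal's origin and 32 mm above it. A spring pulls the cap shut (0.03 N m shut, 0.045 N m open), so it must be held. It does not touch the bolt
- cap_b (a joint): angle of terminal_b's cap, likewise
- cap_c (a joint): angle of terminal_c's cap, likewise
- tab_a (a point): centre of the tab that sticks out from the front of terminal_a's cap: 10 mm wide (box's y), 10 mm high, 28 mm long clear of the cap (box's x); with the cap shut it lies 35 mm in front of the terminal's origin and 33.5 mm above it, free all round and below
- tab_b (a point): centre of the tab of terminal_b's cap, likewise
- tab_c (a point): centre of the tab of terminal_c's cap, likewise
- spanner_8: steel open spanner, 124x21x6 mm, lying to the right of the box; origin at its middle underneath. Leave alone
- flux_pot: small yellowed pot with lid, 38 mm diameter, 38 mm high, standing right of the box; origin under its centre. Leave alone
- screw_tin: small open tin of screws, 63 mm diameter, 29 mm high, standing left of the box; origin under its centre. Leave alone

How it is judged:
On the way, in this order (a step that is already met when the one before it is completed fails the run):
1. the flap is pulled over and lies open (value of joint flap above 2.4 rad), for 0.1 s.
2. the left terminal is pressed with the fingers (over 1 N), its cap shut (((y of terminal_a in the frame of box between 0.035 and 0.1 m and contact force between the fingers and terminal_a above 1 N and value of joint cap_a below 0.1 rad) or (y of terminal_b in the frame of box between 0.035 and 0.1 m and contact force between the fingers and terminal_b above 1 N and value of joint cap_b below 0.1 rad) or (y of terminal_c in the frame of box between 0.035 and 0.1 m and contact force between the fingers and terminal_c above 1 N and value of joint cap_c below 0.1 rad))), for 0.04 s.
3. the middle terminal is pressed with the fingers (over 1 N), its cap shut (((y of terminal_a in the frame of box between -0.035 and 0.035 m and contact force between the fingers and terminal_a above 1 N and value of joint cap_a below 0.1 rad) or (y of terminal_b in the frame of box between -0.035 and 0.035 m and contact force between the fingers and terminal_b above 1 N and value of joint cap_b below 0.1 rad) or (y of terminal_c in the frame of box between -0.035 and 0.035 m and contact force between the fingers and terminal_c above 1 N and value of joint cap_c below 0.1 rad))), for 0.04 s.
4. the right terminal is pressed with the fingers (over 1 N), its cap shut (((y of terminal_a in the frame of box between -0.1 and -0.035 m and contact force between the fingers and terminal_a above 1 N and value of joint cap_a below 0.1 rad) or (y of terminal_b in the frame of box between -0.1 and -0.035 m and contact force between the fingers and terminal_b above 1 N and value of joint cap_b below 0.1 rad) or (y of terminal_c in the frame of box between -0.1 and -0.035 m and contact force between the fingers and terminal_c above 1 N and value of joint cap_c below 0.1 rad))), for 0.04 s.
5. the cap of the bolt that sank is lifted over 1.0 rad (((value of joint bolt_a above 0.002 m and value of joint cap_a above 1 rad) or (value of joint bolt_b above 0.002 m and value of joint cap_b above 1 rad) or (value of joint bolt_c above 0.002 m and value of joint cap_c above 1 rad))), for 0.2 s.
At the end, for the whole second after the job is handed in: the flap lies open (over 2.4 rad), the cap of the bolt that sank (over 2 mm) is up at over 1.0 rad (57 degrees) and still, held by the fingers (over 0.3 N on that terminal), and the caps of the other two are shut (under 0.15 rad) (value of joint flap above 2.4 rad and ((value of joint bolt_a above 0.002 m and value of joint cap_a above 1 rad and velocity of joint cap_a between -0.3 and 0.3 rad/s and contact force between the fingers and terminal_a above 0.3 N) or (value of joint bolt_b above 0.002 m and value of joint cap_b above 1 rad and velocity of joint cap_b between -0.3 and 0.3 rad/s and contact force between the fingers and terminal_b above 0.3 N) or (value of joint bolt_c above 0.002 m and value of joint cap_c above 1 rad and velocity of joint cap_c between -0.3 and 0.3 rad/s and contact force between the fingers and terminal_c above 0.3 N)) and (value of joint bolt_a above 0.002 m or value of joint cap_a below 0.15 rad) and (value of joint bolt_b above 0.002 m or value of joint cap_b below 0.15 rad) and (value of joint bolt_c above 0.002 m or value of joint cap_c below 0.15 rad)); the arm keeps its last pose, push and grip.
It fails at once if the cap of a bolt that has not sunk is lifted (over 0.3 rad) ((value of joint bolt_a below 0.002 m and value of joint cap_a above 0.3 rad) or (value of joint bolt_b below 0.002 m and value of joint cap_b above 0.3 rad) or (value of joint bolt_c below 0.002 m and value of joint cap_c above 0.3 rad)).
It fails at once if the spanner, the flux pot or the screw tin is shifted by more than 20 mm (distance of any of spanner_8, flux_pot, screw_tin from where it was at the start of the episode above 0.02 m).
It also fails if it takes over 48 s, if anything falls off the work surface, if the arm or the gripper's body presses on something with over 40 N, if the wrist force passes 120 N, or if a joint passes its speed limit or range.

ROBOT

A 6-joint arm with a two-finger parallel gripper is mounted at the origin on a cart in front of the work surface, level with it; the furniture and walls round the work are solid. World frame = base frame: x ahead of the robot, y to its left, z up, the work surface at z = 0. Lengths are in m, angles in rad, forces in N, time in s.
With the tool pointing down it reaches from about 0.325 to 0.775 m from the base axis. Payload 9.3 kg.
Tool frame: the origin (TCP) lies on the centre line of the jaws, within the pads' length; the fingertips stand 17 mm ahead of it and the grasp point (between the pads) lies 2 mm behind it (tip_extent is the distance from the TCP to the fingertips, in m); z points along the fingers, y is the line along which they close (so a half turn about z gives the same grasp; the last joint's range is limited). The gripper opens to 85 mm and grips with 20 to 120 N. Pads are 22 mm wide; open, the fingers measure 114 mm over their backs; the gripper's body (76 mm by 85 mm) begins 54 mm behind the grasp point. The pads swing forward as they close: fully open they stand 13 mm farther back than shut.
Start: joints at [-1.393, 0.259, 0.021, 1.334, 0, 1.418], TCP at [0.179, -0.52, 0.248] pointing down, gripper open.
Joint ranges: [-3.04, 3.04], [-0.91, 1.82], [-1.04, 1.36], [-1.92, 1.95], [-1.52, 1.45], [-3.14, 3.14]. Speed limits (rad/s): [2.22, 2.22, 2.79, 3.14, 3.14, 3.14].

INTERFACE

Orientations are given as a unit quaternion [w, x, y, z].
In Python, from cell import * gives the robot as it stands. Calls block until the motion is done:
- goto(position, orientation): joint-space move of the TCP to a pose.
- move_linear(position, rate=0.15, rot=None): straight line of the TCP; rot=None keeps the orientation; rate is the mean speed in m/s.
- goto_joints(angles): joint-space move.
- gripper_to(opening, effort=None): finger opening in m; effort is the grip in N (None keeps the last); returns when the fingers have stopped.
- pause(seconds).
- solve_ik(position, orientation): joint angles nearest the present ones, or None.
- get_state(): the state.
- read_camera(name): name is "scene" or "top" or "wrist"; returns the picture (384x512x3 uint8, red, green, blue); there is no depth.
- camera_info(name): a dict with "vfov" (degrees; the focal length in pixels is half the picture's height over the tangent of half this angle, whatever the lens; pixels are square), "cx", "cy" (the principal point, pixels), "eye" and "attitude" of the camera in the world; the wrist camera has in their place "tool_from_camera" (4x4, takes a point from camera to tool coordinates, whose origin is the TCP and whose axes are the flange's). Camera axes: x right, y down, z forward; pixel columns grow to the right and rows downward; lengths in m; the calibration is good to about 2 mm. A picture is of the moment at which its call begins: read the wrist's pose just before it. camera_info takes no time and is no camera call.
A pose or a line that the arm cannot do raises PlanningError and nothing moves.
- finish_job(): hands the job in; it is judged then, once.
The state is a dict: "t": time; "qpos": joint angles; "dq": joint speeds; "joint_efforts": joint torques, N m; "eef_pos": TCP position; "eef_rot": TCP orientation; "force": force on the tool from outside, world axes, zero at the start; "ft_torque": the same for the moment, N m; "gripper_width": finger opening in m; "grip_force": force on a finger pad.
Only numpy, scipy, OpenCV 4.12 (cv2) and the standard library are available. Lean on these libraries where they do the work, as an engineer would, in place of code of your own. Each camera call takes 0.05 s, during which the arm holds its last target. There are 200 camera calls.

## Working session

There is one attempt and no reset: what is moved stays moved. The work goes in short steps, each a Python script; the robot and the scene stay as the last script left them, time stands still between calls to the robot, and variables do not carry over. Pictures are saved under pics/ and viewed, at most 10 in all, crops included, and the job is handed in when it is done.

```bash
ls; mkdir -p pics; python3 - <<'E'
from cell import *
import cv2
for n in ("scene","top"):
    cv2.imwrite(f"pics/{n}0.png",cv2.cvtColor(read_camera(n),cv2.COLOR_RGB2BGR))
    print(camera_info(n))
print(camera_info("wrist"));print(get_state())
E
```

```text
pics
{'vfov': 56.12887229207874, 'cx': 266.5595590671298, 'cy': 193.22426928916158, 'eye': array([-0.18042846, -0.58378634,  0.46993319]), 'attitude': array([-0.45175567,  0.73606838, -0.42209711,  0.27559787])}
{'vfov': 42.31715369957389, 'cx': 255.09250407054472, 'cy': 197.6458272773534, 'eye': array([ 0.44171252, -0.20986403,  1.30201104]), 'attitude': array([-0.01422197,  0.71218238, -0.70171137,  0.01396955])}
{'vfov': 62.62272068281947, 'cx': 249.92119210365846, 'cy': 191.11696677131476, 'tool_from_camera': array([[-9.23411179e-04, -9.45858395e-01, -3.24578257e-01,
         8.34399805e-02],
       [ 9.99999542e-01, -7.92382781e-04, -5.35861069e-04,
         1.41595445e-04],
       [ 2.49658468e-04, -3.24578603e-01,  9.45858694e-01,
        -1.25268625e-01],
       [ 0.00000000e+00,  0.00000000e+00,  0.00000000e+00,
         1.00000000e+00]])}
{'t': 0.1, 'qpos': array([-1.39262002e+00,  2.59124039e-01,  2.08636562e-02,  1.33367033e+00,
        1.01212303e-05,  1.41819835e+00]), 'dq': array([-4.62133083e-05, -1.45836171e-03,  2.57572223e-03, -9.23140776e-04,
        3.53255002e-04,  1.61361151e-03]), 'joint_efforts': array([ 3.82258353e-03, -5.56695199e+01,  3.45066512e+01,  1.16882793e-02,
       -2.55963541e-04,  1.46558153e-05]), 'eef_pos': array([ 0.17858822, -0.51997673,  0.24774327]), 'eef_rot': array([-5.67212606e-04,  9.86354534e-01,  1.64634174e-01, -2.19354205e-06]), 'force': array([-0.01848693,  0.86608983, -1.04862841]), 'ft_torque': array([-0.01865628, -0.01960385, -0.00655312]), 'grip_force': 0.0, 'gripper_width': 0.08536818239801768}
```

View pics/top0.png

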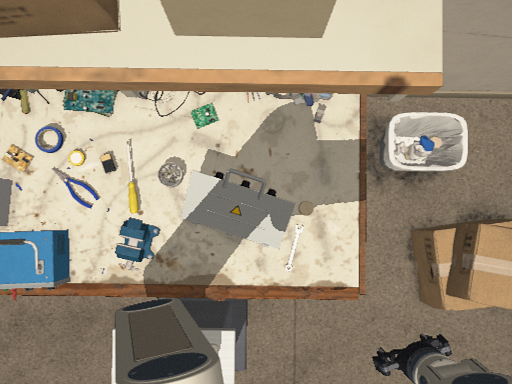

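View pics/scene0.png

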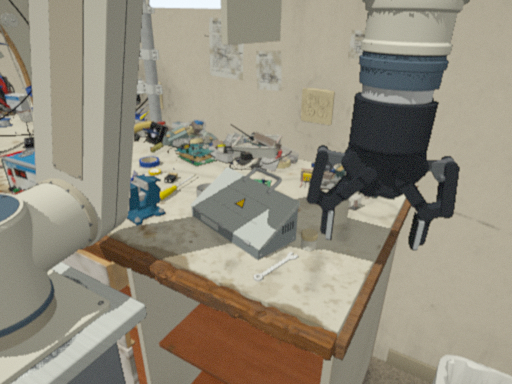

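```bash
python3 - <<'E'
import cv2
i=cv2.imread("pics/top0.png")[140:260,150:320]
j=cv2.resize(i,None,fx=4.7,fy=4.7,interpolation=cv2.INTER_CUBIC)
cv2.imwrite("pics/top0c.png",j)
E
```

```text
(no output)
```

View pics/top0c.png

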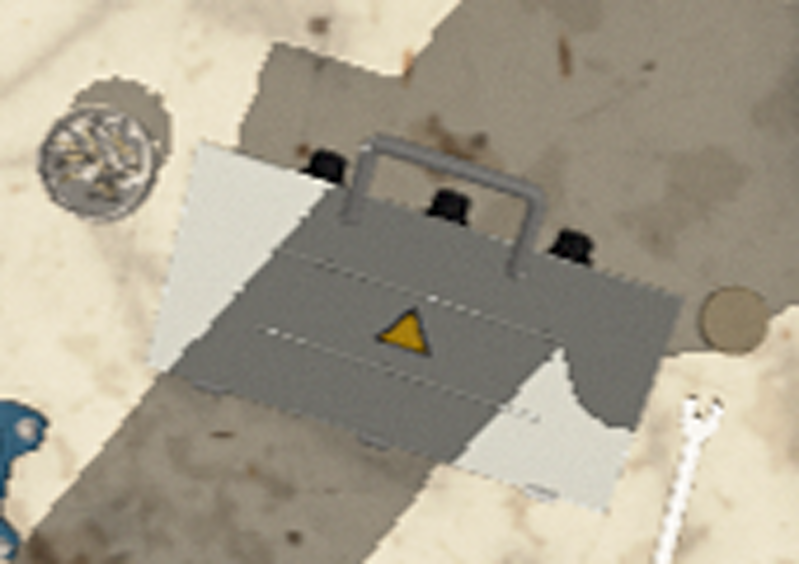

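```bash
cat > h.py <<'E'
from cell import *
import numpy as np, cv2
from scipy.spatial.transform import Rotation as R
def rot(q): return R.from_quat(np.roll(q,-1)).as_matrix()
def quat(M): return np.roll(R.from_matrix(M).as_quat(),1)
def cam(n,s=None):
    c=camera_info(n); f=192/np.tan(np.radians(c['vfov']/2))
    if n=='wrist':
        s=s or get_state(); T=c['tool_from_camera']; A=rot(s['eef_rot'])
        return f,c['cx'],c['cy'],s['eef_pos']+A@T[:3,3],A@T[:3,:3]
    return f,c['cx'],c['cy'],c['eye'],rot(c['attitude'])
def ray(c,px,z):
    f,cx,cy,e,A=c; d=A@np.array([(px[0]-cx)/f,(px[1]-cy)/f,1]); return e+d*(z-e[2])/d[2]
def proj(c,P):
    f,cx,cy,e,A=c; p=A.T@(np.asarray(P)-e); return np.array([cx+f*p[0]/p[2],cy+f*p[1]/p[2]])
def box2w(o,yaw,p): c,s=np.cos(yaw),np.sin(yaw); return np.array([o[0]+c*p[0]-s*p[1],o[1]+s*p[0]+c*p[1],p[2]])
def tool(yaw,tilt=0,jaw='x',flip=1):
    """tool z down, tilted by tilt towards box +x; jaw along box x or y"""
    z=np.array([np.sin(tilt),0,-np.cos(tilt)])
    y=np.array([0,1.,0])*flip if jaw=='y' else np.array([np.cos(tilt),0,np.sin(tilt)])*flip
    M=np.column_stack([np.cross(y,z),y,z]); return quat(R.from_euler('z',yaw).as_matrix()@M)
def save(n,name):
    i=read_camera(n); cv2.imwrite(f'pics/{name}.png',cv2.cvtColor(i,cv2.COLOR_RGB2BGR)); return i
E
python3 - <<'E'
from h import *
c=cam('top'); C=lambda u,v:(150+u/4.7,140+v/4.7)
zr=.03+.141*np.sin(.546)
FL,FR=ray(c,C(150,368),.03),ray(c,C(605,510),.03)
RR,RL=ray(c,C(683,297),zr),ray(c,C(203,143),zr)
B1,B2=ray(c,C(368,138),.12),ray(c,C(541,190),.12)
for a,b in ((FL,FR),(RL,RR),(B1,B2),(RL,FL),(RR,FR)): d=a-b; print(a,b,np.linalg.norm(d),np.arctan2(-d[0],d[1]),np.arctan2(d[1],d[0]))
print((FL+FR)/2,(RL+RR)/2,(B1+B2)/2)
yaw=np.arctan2(-(RL-RR)[0],(RL-RR)[1])
for m,x in (((FL+FR)/2,-.06),((RL+RR)/2,-.06+.141*np.cos(.546)),((B1+B2)/2,.088)): print(box2w(m,yaw,(-x,0,0)))
o=box2w((B1+B2)/2,yaw,(-.088,0,0))
for jaw,flip in (('x',1),('x',-1)):
  for a in (.546,1,1.566,1.8,2.0):
    for t in (0,-.3,-.6):
      q=solve_ik(box2w(o,yaw,(-.06+.173*np.cos(a),0,.04+.173*np.sin(a))),tool(yaw,t,jaw,flip)); print(flip,a,t,None if q is None else np.round(q,2))
for flip in (1,-1):
  for t in (0,.4,.7):
    q=solve_ik(box2w(o,yaw,(-.015,0,.045)),tool(yaw,t,'y',flip)); print('y',flip,t,None if q is None else np.round(q,2))
E
```

```text
[ 0.43672851 -0.02235852  0.03      ] [ 0.36325869 -0.27134924  0.03      ] 0.2596039217688628 -0.28692824614323925 1.2838680806516574
[ 0.55333176 -0.05808237  0.10321749] [ 0.47755582 -0.30651438  0.10321749] 0.2597315105780919 -0.29605297118856444 1.2747433556063321
[ 0.55556129 -0.14405583  0.12      ] [ 0.53036523 -0.23239313  0.12      ] 0.09186033441630191 -0.2778477819370857 1.2929485448578109
[ 0.55333176 -0.05808237  0.10321749] [ 0.43672851 -0.02235852  0.03      ] 0.1422438404521263 -1.8680877872536352 -0.29729146045873855
[ 0.47755582 -0.30651438  0.10321749] [ 0.36325869 -0.27134924  0.03      ] 0.14021848352299562 -1.869269628619352 -0.29847330182445536
[ 0.3999936  -0.14685388  0.03      ] [ 0.51544379 -0.18229837  0.10321749] [ 0.54296326 -0.18822448  0.12      ]
[ 0.45738333 -0.16435871  0.        ]
[ 0.45757601 -0.16464773  0.        ]
[ 0.45879166 -0.16255073  0.        ]
1 0.546 0 [-0.48  0.36 -0.14  1.07  0.    1.39]
1 0.546 -0.3 [-0.46  0.55  0.13  1.45 -0.05  1.42]
1 0.546 -0.6 [-0.44  0.75  0.4   1.81 -0.08  1.45]
1 1 0 [-0.5   0.23 -0.17  1.16  0.    1.37]
1
[... 780 characters left out ...]
1 -0.6 [-0.45  0.63  0.3   1.83 -0.09 -1.7 ]
-1 1.566 0 [-0.54  0.06 -0.31  1.2   0.   -1.82]
-1 1.566 -0.3 [-0.5   0.26 -0.11  1.49 -0.06 -1.77]
-1 1.566 -0.6 [-0.48  0.45  0.06  1.77 -0.1  -1.72]
-1 1.8 0 [-0.57 -0.   -0.39  1.18  0.   -1.84]
-1 1.8 -0.3 [-0.52  0.2  -0.21  1.46 -0.07 -1.79]
-1 1.8 -0.6 [-0.49  0.39 -0.06  1.71 -0.11 -1.73]
-1 2.0 0 [-0.59 -0.05 -0.47  1.15  0.   -1.87]
-1 2.0 -0.3 [-0.54  0.15 -0.3   1.42 -0.07 -1.8 ]
-1 2.0 -0.6 [-0.5   0.35 -0.16  1.66 -0.12 -1.74]
y 1 0 [-0.52  0.29 -0.51  0.77  0.   -0.22]
y 1 0.4 [-0.59  0.12 -0.86  0.21  0.11 -0.27]
y 1 0.7 None
y -1 0 [-0.52  0.29 -0.51  0.77  0.    2.92]
y -1 0.4 [-0.59  0.12 -0.86  0.21  0.11  2.87]
y -1 0.7 None
```

```bash
cat >> h.py <<'E'
O=np.array([.4578,-.164,0]); YAW=-.293
W=lambda x,y,z: box2w(O,YAW,(x,y,z))
E
python3 - <<'E'
from h import *
q=tool(YAW,0,'x',1)
arc=lambda a:W(-.06+.173*np.cos(a),0,.036+.173*np.sin(a))
gripper_to(.032,30)
p=arc(.546)
goto(p+[0,0,.08],q); move_linear(p,.1)
print(get_state()['force'])
gripper_to(.0,30); s=get_state(); print(s['t'],s['gripper_width'],s['grip_force'],s['force'],s['eef_pos']-p)
E
```

```text
[-0.04437247 -0.10084452 -0.38645888]
3.725 0.00837948153095539 29.87340420484543 [ 4.05883368 -1.21106966  2.61004335] [ 0.00085134 -0.00031815  0.00073496]
```

```bash
python3 - <<'E'
from h import *
arc=lambda a:W(-.06+.173*np.cos(a),0,.036+.173*np.sin(a))
F=[]
for a in np.linspace(.546,1.95,11)[1:]:
    move_linear(arc(a),.12); s=get_state(); F.append((round(a,2),s['force'].round(1).tolist(),round(s['gripper_width'],4)))
print(*F,sep='\n')
save('scene','s1')
gripper_to(.03); p=get_state()['eef_pos']; move_linear(p+[0,0,.07],.15); pause(1.5)
print(get_state()['t']); save('top','t2')
E
python3 - <<'E'
import cv2
a=cv2.imread('pics/s1.png')[130:290,130:370]; b=cv2.imread('pics/t2.png')[140:300,130:370]
cv2.imwrite('pics/m1.png',cv2.resize(cv2.vconcat([a,b]),None,fx=1.8,fy=1.8,interpolation=cv2.INTER_CUBIC))
E
```

```text
(np.float64(0.69), [8.1, -0.2, 3.6], 0.0086)
(np.float64(0.83), [8.8, -0.4, 5.7], 0.0084)
(np.float64(0.97), [9.2, 0.6, 9.7], 0.0083)
(np.float64(1.11), [8.3, 2.2, 9.7], 0.0086)
(np.float64(1.25), [5.8, 2.8, 9.8], 0.0087)
(np.float64(1.39), [4.3, 5.0, 6.5], 0.0087)
(np.float64(1.53), [2.8, 6.9, 5.1], 0.0087)
(np.float64(1.67), [1.7, 7.0, 5.6], 0.0085)
(np.float64(1.81), [1.7, 7.0, 1.1], 0.008)
(np.float64(1.95), [2.4, 6.8, -3.4], 0.0088)
9.7333
```

View pics/m1.png

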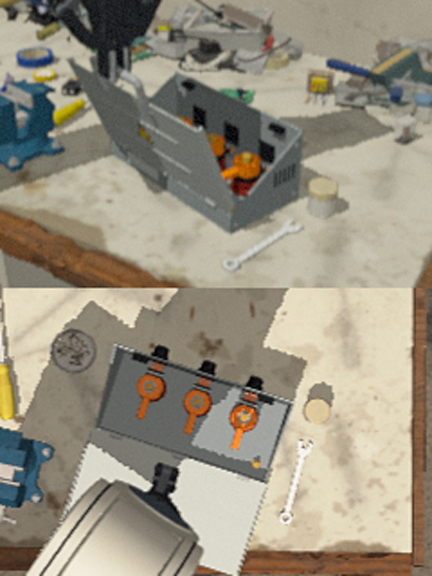

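The flap lies open and three orange caps show in the box, with their tabs pointing towards the robot. Next I measure the caps by colour and check them against the predicted row.

```bash
python3 - <<'E'
from h import *
i=cv2.imread('pics/t2.png'); hsv=cv2.cvtColor(i,cv2.COLOR_BGR2HSV)
m=cv2.inRange(hsv,(5,170,90),(20,255,255)); m[:170]=0;m[270:]=0
n,l,st,ce=cv2.connectedComponentsWithStats(m)
c=cam('top')
for k in range(1,n):
    if st[k,4]>60: print(st[k],ray(c,ce[k],.045).round(4))
for y in (.07,0,-.07):
    print(W(.02,y,.055).round(4),proj(c,W(.02,y,.055)),proj(c,W(-.015,y,.0375)), 'mask centroid predicted',W(.012,y,.045).round(4))
s=get_state();print(s['eef_pos'])
# wrist look from above terminals
q=tool(YAW,0,'y',1)
gripper_to(0.0)
goto(W(-.06,0,.2),q); s=get_state(); save('wrist','w1'); w=cam('wrist',s)
for y in (.07,0,-.07): print(proj(w,W(.02,y,.055)),proj(w,W(-.015,y,.0425)))
E
```

```text
[206 188  15  25 154] [ 0.4894 -0.1005  0.045 ]
[232 197  15  24 151] [ 0.469  -0.1669  0.045 ]
[258 205  15  24 154] [ 0.4497 -0.2321  0.045 ]
[ 0.4972 -0.1028  0.055 ] [212.89139849 194.75328986] [209.27088154 208.13927868] mask centroid predicted [ 0.4895 -0.1004  0.045 ]
[ 0.4769 -0.1698  0.055 ] [239.39093969 203.17835016] [235.42915194 216.46561125] mask centroid predicted [ 0.4693 -0.1675  0.045 ]
[ 0.4567 -0.2368  0.055 ] [265.92659836 211.61489336] [261.6226185  224.80314698] mask centroid predicted [ 0.4491 -0.2345  0.045 ]
[ 0.33926513 -0.12855984  0.26663603]
[322.02489071 259.87365634] [321.82906358 221.8024198 ]
[250.41190456 259.98823671] [250.34129658 221.92689056]
[178.83693634 260.10275626] [178.89141472 222.05129535]
```

View pics/w1.png

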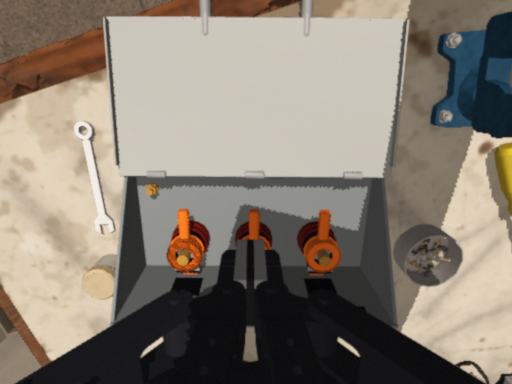

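```bash
cat >> h.py <<'E'
O=O+np.array([.0005,.0017,0])
E
python3 - <<'E'
from h import *
q=tool(YAW,0,'y',1)
for y in (.07,0,-.07):
    move_linear(W(.02,y,.10),.2,q) if y!=.07 else goto(W(.02,y,.10),q)
    move_linear(W(.02,y,.077),.08); pause(.15); f0=get_state()['force'][2]; log=[]
    for z in np.arange(.075,.058,-.001):
        move_linear(W(.02,y,z),.03); s=get_state(); f=s['force'][2]-f0; log.append((round(z,3),round(s['eef_pos'][2],4),round(f,1)))
        if f>9: break
    pause(.15); print(y,s['t'],*[l for l in log if abs(l[2])>.7])
    move_linear(W(.02,y,.10),.15)
print(get_state()['t'])
E
```

```text
0.07 14.0833 (np.float64(0.074), np.float64(0.0739), np.float64(0.8)) (np.float64(0.071), np.float64(0.0717), np.float64(9.8))
0 16.9083 (np.float64(0.075), np.float64(0.0751), np.float64(0.8)) (np.float64(0.072), np.float64(0.0721), np.float64(2.1)) (np.float64(0.071), np.float64(0.0717), np.float64(10.9))
-0.07 20.9833 (np.float64(0.075), np.float64(0.075), np.float64(-1.0)) (np.float64(0.074), np.float64(0.074), np.float64(-1.6)) (np.float64(0.071), np.float64(0.0709), np.float64(-0.9)) (np.float64(0.07), np.float64(0.0699), np.float64(-1.2)) (np.float64(0.069), np.float64(0.0689), np.float64(-1.3)) (np.float64(0.068), np.float64(0.0679), np.float64(-0.9)) (np.float64(0.067), np.float64(0.0675), np.float64(6.7)) (np.float64(0.066), np.float64(0.0674), np.float64(17.1))
21.5083
```

The right bolt sank by about 4.3 mm, and the other two stood firm. Next I grip the right cap's tab.

```bash
python3 - <<'E'
from h import *
def pose(th,back=0):
    t=.35-.2*th/1.25; c,s=np.cos(th),np.sin(th); x,z=-.058,.0015
    px,pz=.040+c*x+s*z, .036-s*x+c*z
    b=.008+back
    return W(px-b*np.sin(t),-.07,pz+b*np.cos(t)),tool(YAW,t,'y',1)
for th in np.linspace(0,1.25,10): assert solve_ik(*pose(th)) is not None
p,q=pose(0,.05); gripper_to(.03,25); goto(p,q)
p,q=pose(0); move_linear(p,.1)
gripper_to(0,25); s=get_state(); print(s['t'],s['gripper_width'],s['grip_force'],s['force'])
if s['gripper_width']>.006:
    for th in np.linspace(0,1.25,10)[1:]:
        p,q=pose(th); move_linear(p,.05,q)
    pause(.3)
s=get_state(); print(s['t'],s['gripper_width'],s['grip_force'],s['force'],s['eef_pos']-p)
save('scene','s3'); save('wrist','w3')
a=cv2.imread('pics/s3.png')[150:270,180:340]; b=cv2.imread('pics/w3.png')
cv2.imwrite('pics/m3.png',cv2.hconcat([cv2.resize(a,(400,300),interpolation=cv2.INTER_CUBIC),cv2.resize(b,(400,300))]))
E
```

```text
23.4 0.008889752327558639 28.23281764984131 [ 5.47830702  7.12624005 -0.69964539]
26.55 0.009157900246751784 25.787070393562317 [-0.74586007  7.7677024   2.49080597] [-0.00048689  0.00136702  0.00034666]
```

View pics/m3.png

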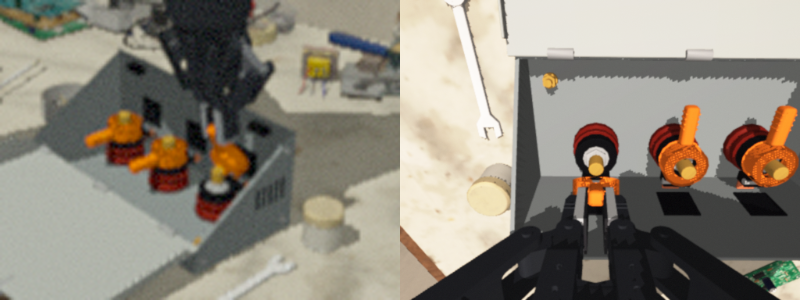

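The right cap is held up between the fingers with its bolt bare (wrist view, about (597,165)). The other two caps are shut, the flap is open, and the spanner and pot have not moved.

```bash
python3 -c "
from h import *
print(finish_job())"
```

```text
the job is handed in; nothing more can be done
None
```

The job is handed in: the flap is open, all three bolts were pressed left to right, the right one was loose (it sank about 4.3 mm), and its cap is held up about 70 degrees by its tab while the other two stay shut.

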